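Tip the cover plate over onto the marking slab

ROBOT

A 6-joint arm with a two-finger parallel gripper is mounted at the origin on the work surface. World frame = base frame: x ahead of the robot, y to its left, z up, the work surface at z = 0. Lengths are in m, angles in degrees, forces in N, time in s.
With the tool pointing down it reaches from about 0.4 to 0.825 m from the base axis. Payload 7 kg.
Tool frame: the origin (TCP) lies on the centre line of the jaws, within the pads' length; the fingertips stand 11 mm ahead of it and the grasp point (between the pads) lies 8 mm behind it; z points along the fingers, y is the line along which they close (so a half turn about z gives the same grasp; the last joint's range is limited). The gripper opens to 88 mm and grips with 3 to 60 N. Pads are 19 mm wide; open, the fingers measure 130 mm over their backs; the gripper's body (78 mm by 193 mm) begins 47 mm behind the grasp point.
Start: joints at [85.262, 20.546, 0.682, 0, -70.136, -16.507], TCP at [0.245, 0.629, 0.21] pointing down, gripper open.
Joint ranges: [-176.03, 176.03], [-82.01, 121.73], [-58.28, 71.71], [-173.87, 95.51], [-174.79, -0.11], [-173.66, 173.66]. Speed limits (degrees/s): [136.94, 136.94, 172.46, 180, 180, 180].

INTERFACE

Orientations are given as [roll, pitch, yaw] about the fixed x, y, z axes, in that order (R = Rz(yaw) Ry(pitch) Rx(roll)).
In Python, from plant import r, capture, camera_model, job gives the robot as it stands.
- The arm moves only by the tool drive_tool, never from a script. Its argument "increments" is a list that holds one entry, the list of rows, each a list of 5 numbers: the gripper's target within -1 to 1 (fully open at 1, half-way at 0, shut at -1), then the shift along the tool's x, y, z scaled (see below), then the turn about the tool's z scaled (see below). In form: [[[gripper, tx, ty, tz, roll], ...]]. A call has 1 to 5 rows; each row is the pose to reach, as a shift and turn from the pose commanded when the call began, along the tool's axes at that moment, turning the shorter way round; what a row does not reach only later rows make up. The controller multiplies each number of a shift by 120 mm and each number of a turn by 360 degrees. A row lasts 1/8 s, in which the tool goes at most 62.5 mm and 10.7 degrees, less where a joint would pass 70% of its speed; a pose out of reach is approached as far as the arm can. A call with a number of a shift or a turn outside -1 to 1 is refused whole. A call with a gripper value outside its range is refused whole. The fingers move at their own pace and stop on an object; "squeeze" is the grip in N (left out, the last holds). Time passes only in rows, so rows that repeat a pose let the fingers close. It gives the time, the measured TCP pose, the force, the opening and the grip force at its end, in the units of the state.
- r.get_state(): the state, without advancing time (a new reading comes with each control period).
- capture(name): name is "side" or "top"; returns the picture (384x512x3 uint8, red, green, blue); there is no depth.
- camera_model(name): a dict with "camera_matrix" (3x3 intrinsics, pixels), "rvec" (rotation vector, rad) and "tvec" (3), from world to camera coordinates, as OpenCV has them. Camera axes: x right, y down, z forward; pixel columns grow to the right and rows downward; lengths in m; the calibration is good to about 2 mm. A picture is of the moment at which its call begins. camera_model takes no time and is no camera call.
- job.close_job(): hands the job in; it is judged then, once.
The state is a dict: "time_s": time; "joints": joint angles; "qd": joint speeds; "joint_torque": joint torques, N m; "tcp_pos": TCP position; "eef_rot": TCP orientation; "contact_force": force on the tool from outside, world axes, zero at the start; "moment": the same for the moment, N m; "gripper_width": finger opening in m; "gripper_force": force on a finger pad.
Only numpy, scipy, OpenCV 4.12 (cv2) and the standard library are available. Lean on these libraries where they do the work, as an engineer would, in place of code of your own. Each camera call takes 0.05 s, during which the arm holds its last target. There are 200 camera calls.

TASK

The flat aluminium cover plate lies on the bench with its red-primed face down. With the fingertips only, push it against the near edge of the grey marking slab, tip it up on that edge and push it over, so that it ends lying flat on the slab with its red face up. Do not lift or carry the plate clear of the bench and slab, and leave the sprocket, the tin and the bush where they stand.

Things in the scene. Friction and masses are not known exactly. Their poses are not given: they have to be found in the camera images.
- slab: Fixed grey marking-out slab, 170 (its x) x 300 (its y) x 12 mm high, on the bench. Origin: middle of its near long edge, at bench level. Its x axis points away from the robot across the slab (yaw up to about 20 degrees either way), y along the near edge, z up. The slab fills x 0 to 170 mm, y -150 to 150 mm; its near face is upright and square, top at 12 mm.
- plate: Loose square-edged aluminium cover plate, 100 (its x) x 120 (its y) x 10 mm thick, about 0.3 kg. Origin: centre of the red face, which lies down on the bench at the start; z axis then up, out of the bare face. One 120 mm side (+x) starts 10 to 50 mm short of the slab's near edge, within 9 degrees of parallel to it. Fingertips pressed on its rear side towards the slab (10 to 15 N) grip by friction and carry that side up.
- plate_center (a point): The middle of the plate, halfway through its thickness: 5 mm above the origin along the plate's z.
- corner_a (a point): Plate corner at x -50, y +60 mm in the plate's frame, halfway through the thickness.
- corner_b (a point): Plate corner at x -50, y -60 mm, halfway through the thickness.
- corner_c (a point): Plate corner at x +50, y +60 mm, halfway through the thickness.
- corner_d (a point): Plate corner at x +50, y -60 mm, halfway through the thickness.
- sprocket: Bystander: loose steel sprocket with its hub up, 80 mm across the teeth, hub 38 mm across, 32 mm high. On the bench beside one end of the slab. Origin: centre of its underside.
- tin: Bystander: loose yellow-banded tin, 60 mm across, 85 mm high, on the bench beside the slab's other end. Origin: centre of its underside.
- bush: Bystander: loose brass flanged bush, flange 40 mm across, 40 mm high, standing on the slab in its far left corner (+x, +y). Origin: centre of its underside.
There are look-alikes about, which are no part of the job. What is shaped like the plate but purple or turquoise is not meant.

How it is judged:
By the outcome, as a careful person would: the job done as asked, in the order asked, and still so for the second after the job is handed in, with the robot touching nothing.
It also fails if it takes over 61 s, if anything falls off the work surface, if the arm or the gripper's body presses on something with over 40 N, if the wrist force passes 120 N, or if a joint passes its speed limit or range.

## Working session

There is one attempt and no reset: what is moved stays moved. The work goes in short steps, Python scripts to look and compute and a tool call to move; the robot and the scene stay as the last step left them, time stands still between calls to the robot, and variables do not carry over. Pictures are saved under pics/ and viewed, at most 13 in all, crops included, and the job is handed in when it is done.

Besides the shell and the picture viewer there is one more tool, called after "Call:" as name(argument=value, ...), one argument or row to a line, values as JSON. drive_tool: Moves the arm, as the interface text tells. Its arguments: {"type":"object","properties":{"increments":{"type":"array"},"squeeze":{"type":"number"}},"required":["increments"]}

```bash
ls; mkdir -p pics
cat > h.py <<'E'
import numpy as np, cv2
from plant import r, capture, camera_model, job
def save(cam,name,box=None,scale=1.5):
    im=capture(cam)
    if box: x0,y0,x1,y1=box; im=im[y0:y1,x0:x1]
    im=cv2.resize(im,None,fx=scale,fy=scale,interpolation=cv2.INTER_CUBIC)
    cv2.imwrite(f'pics/{name}.png',im[:,:,::-1])
def ray(cam,uv,z):
    m=camera_model(cam);K=np.array(m['camera_matrix'],float);R=cv2.Rodrigues(np.array(m['rvec'],float))[0];t=np.array(m['tvec'],float).ravel()
    d=R.T@np.linalg.inv(K)@np.array([*uv,1.]);c=-R.T@t
    return c+d*(z-c[2])/d[2]
def proj(cam,P):
    m=camera_model(cam)
    return cv2.projectPoints(np.array(P,float).reshape(-1,3),np.array(m['rvec'],float),np.array(m['tvec'],float),np.array(m['camera_matrix'],float),None)[0].reshape(-1,2)
E
python3 - <<'E'
from h import *
save('top','t0',None,1.5); save('side','s0',None,1.5)
s=r.get_state();print(s['time_s'],s['tcp_pos'],s['eef_rot'],s['gripper_width'],s['contact_force'])
for c in('top','side'):
    m=camera_model(c);R=cv2.Rodrigues(np.array(m['rvec'],float))[0];print(c,-R.T@np.array(m['tvec']).ravel(),R[2])
E
```

```text
pics
0.1 [0.24445775 0.62869272 0.20926033] [ 1.79917644e+02 -9.04943198e-03 -2.12491827e+01] 0.08772031046596197 [-0.12313929  0.56298907  0.63900413]
top [0.36856616 0.06935193 1.04374693] [ 0.22618997 -0.02123563 -0.97385171]
side [ 0.2510774  -0.37539398  0.4725612 ] [ 0.45538589  0.6348044  -0.62421716]
```

View pics/t0.png

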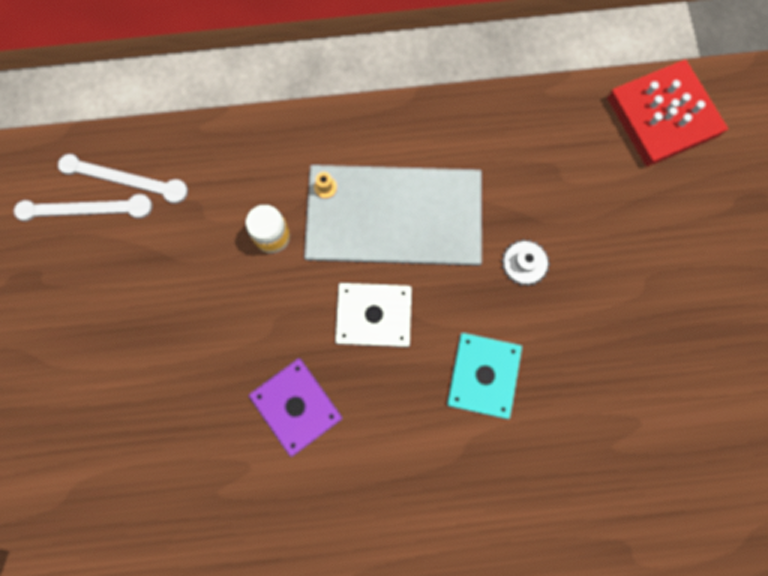

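View pics/s0.png

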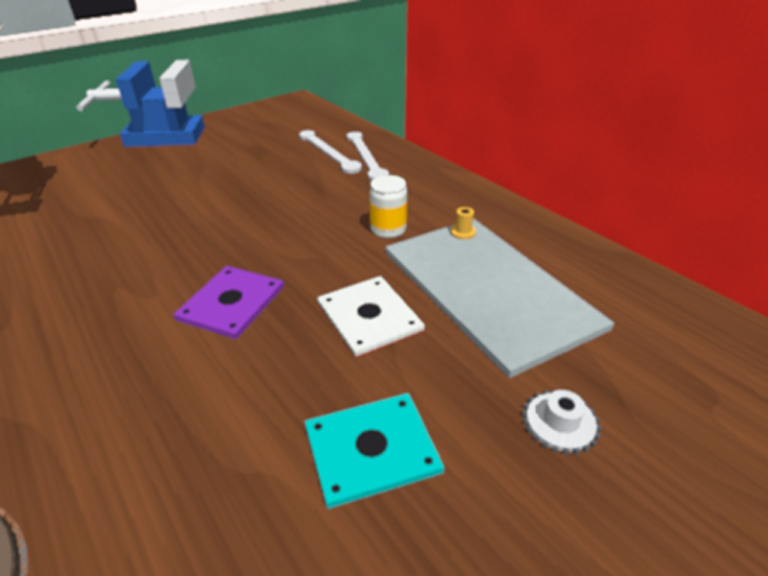

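The top view (1.5x) shows three candidates for the plate: bare/white at (374,314), purple at (295,407) and turquoise at (485,376). I choose the white one just short of the slab (305–482, 165–264). The tin is at (268,228), the sprocket at (526,262) and the bush at (324,186). Next I check it in a close crop.

Run:
```python
from h import *
save('top','t1',(190,100,340,240),5)
```

```text
(no output)
```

View pics/t1.png

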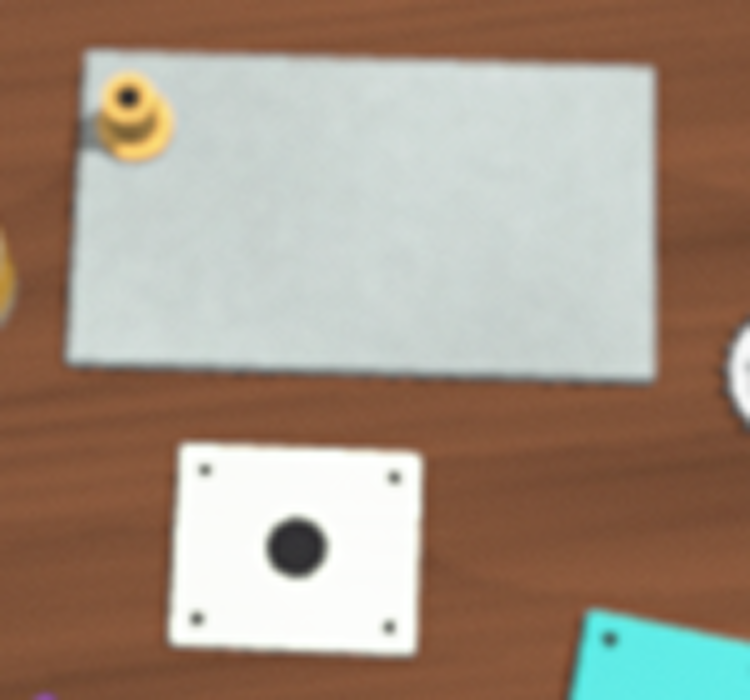

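The crop shows the plate, bare with one dark centre hole and corner holes. Its corners are at (179,443), (423,454), (416,656), (168,645). The slab's top corners are at (86,50), (656,66), (656,381), (66,364).

Run:
```python
from h import *
f=lambda p:((p[0]+.5)/5-.5+190,(p[1]+.5)/5-.5+100)
def fit(pts,z,L,W):  # far-left, far-right, near-right, near-left
    P=np.array([ray('top',f(p),z)[:2] for p in pts]);c=P.mean(0)
    M=np.array([[L/2,W/2],[L/2,-W/2],[-L/2,-W/2],[-L/2,W/2]])
    U,S,V=np.linalg.svd(M.T@(P-c));R=V.T@U.T
    return P,c,np.degrees(np.arctan2(R[1,0],R[0,0])),P-c-M@R.T
for n,pts,z,L,W in(('plate',[(179,443),(423,454),(416,656),(168,645)],.01,.1,.12),('slab',[(86,50),(656,66),(656,381),(66,364)],.012,.17,.3)):
    P,c,y,e=fit(pts,z,L,W);print(n,P.round(4).tolist(),c.round(4),y.round(2),(e*1000).round(1).tolist())
    if n=='slab':
        u=np.array([np.cos(np.radians(y)),np.sin(np.radians(y))]);print('slab origin',c-u*.085,'u',u)
        so=c-u*.085;sy=y
    else: pc=c
v=np.array([-u[1],u[0]]);print('plate in slab frame',(pc-so)@u,(pc-so)@v)
print(r.get_state()['joints'])
for n,p in(('purp',(250,395)),('turq',(485,333))): print(n,ray('top',(p[0]/1.5,p[1]/1.5),.01))
```

```text
plate [[0.6155, 0.1143], [0.596, -0.0084], [0.4942, 0.0076], [0.5134, 0.1297]] [0.5548 0.0608] -8.9 [[2.1, 2.0], [1.1, -2.2], [-1.9, -1.6], [-1.3, 1.9]]
slab [[0.8341, 0.1427], [0.791, -0.1568], [0.6202, -0.1313], [0.6629, 0.1678]] [0.7271 0.0056] -8.22 [[1.5, 0.8], [1.3, -1.8], [-1.3, -0.6], [-1.5, 1.6]]
slab origin [0.64294225 0.01772958] u [ 0.98973268 -0.14293084]
plate in slab frame -0.09342651512497695 0.030011317731108725
[ 8.52618056e+01  2.05843352e+01  6.49100308e-01 -1.44519725e-02
 -7.01381523e+01 -1.65078775e+01]
purp [0.44387138 0.2751204  0.01      ]
turq [ 0.50202792 -0.12035525  0.01      ]
```

Call:
drive_tool(
  increments=[
    [[0,0.86,0.9,0,0],[0,0.86,0.9,0,0],[0,0.86,0.9,0,0],[0,0.86,0.9,0,0]],
  ],
)

```text
time_s: 0.65
tcp_pos: [0.3023, 0.4898, 0.2106]
eef_rot: [-180.0, 0.0, -21.3]
contact_force: [-0.0, 0.4, 0.1]
gripper_width: 0.0531
gripper_force: 0.0
```

Call:
drive_tool(
  increments=[
    [[0,0.86,0.9,0,0],[0,0.86,0.9,0,0],[0,0.86,0.9,0,0],[0,0.86,0.9,0,0]],
  ],
)

```text
time_s: 1.15
tcp_pos: [0.3592, 0.3527, 0.2103]
eef_rot: [-180.0, -0.0, -21.3]
contact_force: [0.0, 1.1, 0.5]
gripper_width: 0.0437
gripper_force: 0.0
```

Call:
drive_tool(
  increments=[
    [[0,0.86,0.9,0,0],[0,0.86,0.9,0,0],[0,0.86,0.9,0,0],[0,0.86,0.9,0,0]],
  ],
)

```text
time_s: 1.65
tcp_pos: [0.4165, 0.2152, 0.2101]
eef_rot: [-180.0, -0.0, -21.3]
contact_force: [0.1, 0.4, 1.5]
gripper_width: 0.0439
gripper_force: 0.0
```

Call:
drive_tool(
  increments=[
    [[0,0.84,0.9,0.8,-0.036],[0,0.84,0.9,0.8,-0.036],[0,0.84,0.9,0.8,-0.036],[0,0.84,0.9,0.8,-0.036],[0,0.84,0.9,0.8,-0.036]],
  ],
)

```text
time_s: 2.28
tcp_pos: [0.4713, 0.0791, 0.1141]
eef_rot: [180.0, -0.0, -8.3]
contact_force: [-0.1, 0.2, 0.6]
gripper_width: 0.0437
gripper_force: 0.0
```

Call:
drive_tool(
  increments=[
    [[0,0,0.05,0.4,0],[0,0,0.05,0.8,0],[0,0,0.05,0.83,0],[0,0,0.05,0.83,0]],
  ],
)

```text
time_s: 2.78
tcp_pos: [0.4708, 0.0734, 0.0158]
eef_rot: [-180.0, -0.1, -8.2]
contact_force: [0.6, 0.2, -0.1]
gripper_width: 0.0437
gripper_force: 0.0
```

Run:
```python
from h import *
save('side','s1',(150,130,400,330),3.2)
```

```text
(no output)
```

View pics/s1.png

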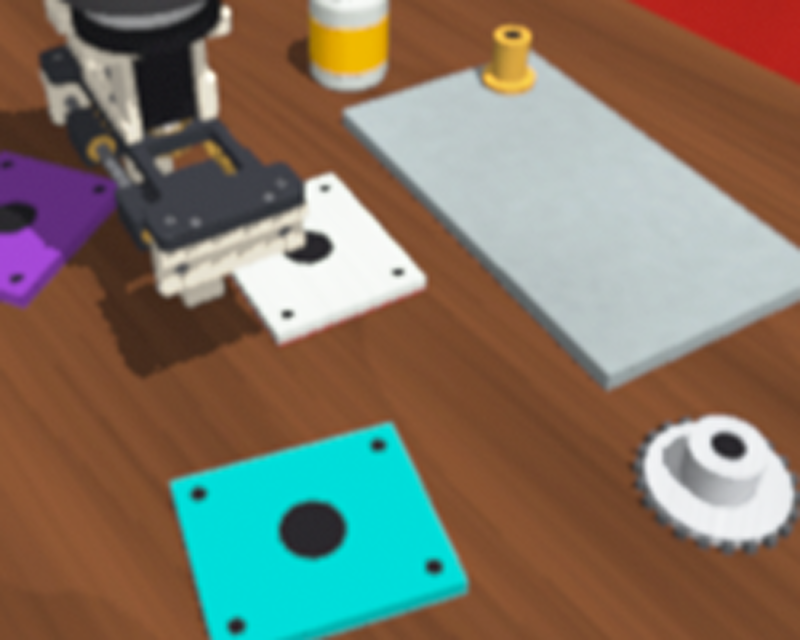

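The side crop shows the fingers behind the white plate's rear edge (finger at about (205,290)) and clear of the purple plate. Next I lower slightly and push.

Call:
drive_tool(
  increments=[
    [[0,0.08,0,0.015,0],[0,0.18,0,0.015,0],[0,0.28,0,0.015,0],[0,0.36,0,0.015,0],[0,0.44,0,0.015,0]],
  ],
)

```text
time_s: 3.45
tcp_pos: [0.5226, 0.0638, 0.0125]
eef_rot: [180.0, 0.0, -8.3]
contact_force: [-0.1, 0.9, -0.3]
gripper_width: 0.0437
gripper_force: 0.0
```

Call:
drive_tool(
  increments=[
    [[0,0.03,0,0,0],[0,0.06,0,0,0],[0,0.08,0,0,0],[0,0.1,0,0,0],[0,0.1,0,0,0]],
  ],
)

```text
time_s: 4.08
tcp_pos: [0.5339, 0.0625, 0.0127]
eef_rot: [-180.0, -0.0, -8.3]
contact_force: [-0.8, 1.0, 0.3]
gripper_width: 0.0441
gripper_force: 0.0
```

Call:
drive_tool(
  increments=[
    [[0,0.02,0,0,0],[0,0.04,0,0,0],[0,0.05,0,0,0],[0,0.05,0,0,0]],
  ],
)

```text
time_s: 4.58
tcp_pos: [0.5398, 0.0616, 0.0126]
eef_rot: [180.0, 0.0, -8.3]
contact_force: [0.3, -0.1, -0.6]
gripper_width: 0.0435
gripper_force: 0.0
```

Call:
drive_tool(
  increments=[
    [[0,0.015,0,0,0],[0,0.03,0,0,0],[0,0.04,0,0,0],[0,0.04,0,0,0]],
  ],
)

```text
time_s: 5.08
tcp_pos: [0.5446, 0.0609, 0.0126]
eef_rot: [180.0, 0.0, -8.3]
contact_force: [-0.5, 0.5, 0.0]
gripper_width: 0.0439
gripper_force: 0.0
```

Run:
```python
from h import *
save('side','s2',(200,120,360,240),5)
for i in range(3):print(r.get_state()['contact_force'])
```

```text
[ 0.40725223 -0.80205326 -0.21565693]
[ 0.40725223 -0.80205326 -0.21565693]
[ 0.40725223 -0.80205326 -0.21565693]
```

View pics/s2.png

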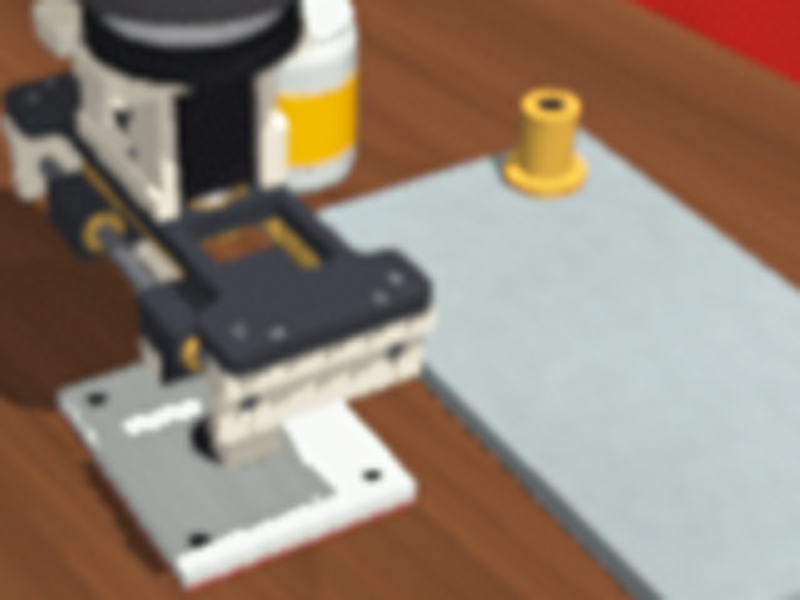

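The crop shows the plate has not moved: its corners are still at (190,575) and (415,488). The right finger is over it, with its tip at about (245,460). I need to work out how high the fingertips really are.

Run:
```python
from h import *
s=r.get_state();t=np.array(s['tcp_pos']);print(t,s['joints'],s['eef_rot'])
y=np.radians(-8.25);u=np.array([np.cos(y),np.sin(y),0]);v=np.array([-u[1],u[0],0])
g=lambda P:((proj('side',P)-[200,120]+.5)*5-.5).round(0).tolist()
for z in(-.011,0,.011,.02,.03): print(z,g([t+a*u+b*v+[0,0,z] for a in(-.0095,.0095) for b in(-.022,-.032)]))
pc=np.array([.5548,.0608,.01]);print('plate',g([pc+a*u+b*v for a in(-.05,.05) for b in(-.06,.06)]), 'hole',g(pc))
```

```text
[0.54450498 0.06088077 0.01262765] [ 2.68707348e+01  2.08214582e+01 -2.89489450e+01 -5.59243314e-04
 -4.02336322e+01  5.48399660e+01] [ 1.79997971e+02  3.50717383e-03 -8.28972622e+00]
-0.011 [[216.0, 502.0], [227.0, 518.0], [258.0, 486.0], [270.0, 501.0]]
0 [[215.0, 481.0], [227.0, 497.0], [258.0, 465.0], [270.0, 480.0]]
0.011 [[214.0, 460.0], [226.0, 476.0], [257.0, 444.0], [270.0, 459.0]]
0.02 [[213.0, 443.0], [225.0, 458.0], [257.0, 427.0], [269.0, 442.0]]
0.03 [[212.0, 423.0], [225.0, 438.0], [256.0, 407.0], [269.0, 422.0]]
plate [[188.0, 573.0], [58.0, 393.0], [417.0, 482.0], [268.0, 320.0]] hole [[232.0, 436.0]]
```

The plate projects where it is seen, but the fingertips appear about 25–35 mm higher than the pose readout implies. I'll go back behind the plate and feel for the bench.

Call:
drive_tool(
  increments=[
    [[0,-0.2,0,0,0],[0,-0.45,0,0,0],[0,-0.62,0,0,0],[0,-0.62,0,0,0]],
  ],
)

```text
time_s: 5.62
tcp_pos: [0.4698, 0.0716, 0.0129]
eef_rot: [-180.0, 0.0, -8.2]
contact_force: [0.6, 0.4, -0.9]
gripper_width: 0.0438
gripper_force: 0.0
```

Call:
drive_tool(
  increments=[
    [[0,0,0,0.02,0],[0,0,0,0.04,0],[0,0,0,0.06,0],[0,0,0,0.06,0]],
  ],
)

```text
time_s: 6.12
tcp_pos: [0.4708, 0.0714, 0.005]
eef_rot: [180.0, 0.0, -8.3]
contact_force: [-0.2, 0.4, -0.2]
gripper_width: 0.0436
gripper_force: 0.0
```

Call:
drive_tool(
  increments=[
    [[0,0,0,0.02,0],[0,0,0,0.04,0],[0,0,0,0.06,0],[0,0,0,0.06,0]],
  ],
)

```text
time_s: 6.62
tcp_pos: [0.4707, 0.0716, -0.002]
eef_rot: [180.0, 0.0, -8.3]
contact_force: [0.3, 0.9, -0.3]
gripper_width: 0.0435
gripper_force: 0.0
```

Run:
```python
from h import *
save('side','s3',(170,150,290,240),6.5)
print(r.get_state()['tcp_pos'],r.get_state()['contact_force'])
```

```text
[ 0.47083761  0.07163198 -0.00181321] [-0.38986325 -0.55592887 -0.26481429]
```

View pics/s3.png

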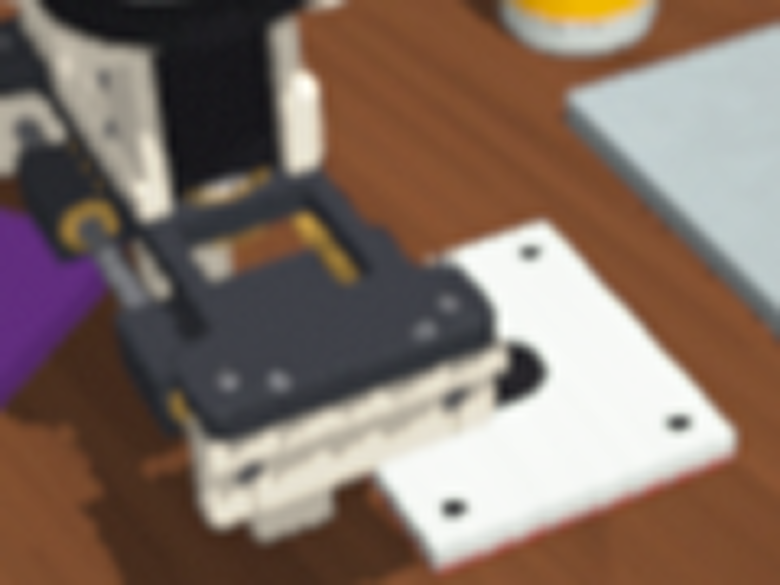

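Run:
```python
from h import *
t=np.array(r.get_state()['tcp_pos'])
y=np.radians(-8.25);u=np.array([np.cos(y),np.sin(y),0]);v=np.array([-u[1],u[0],0])
g=lambda P:((proj('side',P)-[170,150]+.5)*6.5-.5).round(0).astype(int).tolist()
for dz in(0,.01,.02,.03):
  q=t+[0,0,dz]
  print(dz,'tip',g([q+a*u+b*v-[0,0,.011] for a,b in((-.0095,-.043),(.0095,-.043),(-.0095,-.022))]),'body',g([q+a*u+b*v+[0,0,.055] for a,b in((-.039,-.0965),(.039,-.0965))]))
```

```text
0 tip [[282, 625], [341, 602], [253, 579]] body [[237, 627], [513, 518]]
0.01 tip [[279, 601], [339, 578], [250, 555]] body [[233, 599], [512, 490]]
0.02 tip [[276, 577], [337, 553], [247, 531]] body [[229, 570], [511, 462]]
0.03 tip [[272, 552], [334, 528], [243, 506]] body [[225, 541], [510, 433]]
```

The tip vertex at (265,540) and body edge at (210,527) both put the tool about 34 mm above the reported z. I'll keep feeling downwards.

Call:
drive_tool(
  increments=[
    [[0,0,0,0.03,0],[0,0,0,0.06,0],[0,0,0,0.09,0],[0,0,0,0.09,0]],
  ],
)

```text
time_s: 7.18
tcp_pos: [0.4706, 0.0715, -0.0129]
eef_rot: [180.0, 0.0, -8.3]
contact_force: [0.0, -0.1, -0.1]
gripper_width: 0.044
gripper_force: 0.0
```

Call:
drive_tool(
  increments=[
    [[0,0,0,0.02,0],[0,0,0,0.035,0],[0,0,0,0.035,0]],
  ],
)

```text
time_s: 7.55
tcp_pos: [0.471, 0.0717, -0.0162]
eef_rot: [-180.0, -0.0, -8.3]
contact_force: [-2.1, -0.2, 8.4]
gripper_width: 0.0437
gripper_force: 4.4
```

Bench contact is at reading z = -0.016, with about 9 N/mm stiffness, so the readout is 27 mm low. I'll raise the tips to about 2.5 mm and push.

Call:
drive_tool(
  increments=[
    [[0,0,0,-0.03,0],[0,0.1,0,-0.03,0],[0,0.2,0,-0.03,0],[0,0.28,0,-0.03,0],[0,0.34,0,-0.03,0]],
  ],
)

```text
time_s: 8.18
tcp_pos: [0.5117, 0.0654, -0.0135]
eef_rot: [180.0, 0.0, -8.3]
contact_force: [-2.4, -0.1, 0.2]
gripper_width: 0.0441
gripper_force: 0.9
```

Call:
drive_tool(
  increments=[
    [[0,0.05,0,0,0],[0,0.1,0,0,0],[0,0.14,0,0,0],[0,0.16,0,0,0],[0,0.16,0,0,0]],
  ],
)

```text
time_s: 8.8
tcp_pos: [0.5306, 0.0631, -0.0131]
eef_rot: [-180.0, -0.0, -8.3]
contact_force: [-0.3, -0.1, 0.8]
gripper_width: 0.0437
gripper_force: 0.0
```

Run:
```python
from h import *
save('side','s4',(190,130,330,250),5)
print(r.get_state()['tcp_pos'],r.get_state()['contact_force'])
```

```text
[ 0.53052112  0.06308183 -0.01300841] [-0.13211692 -0.42568812 -0.57289729]
```

View pics/s4.png

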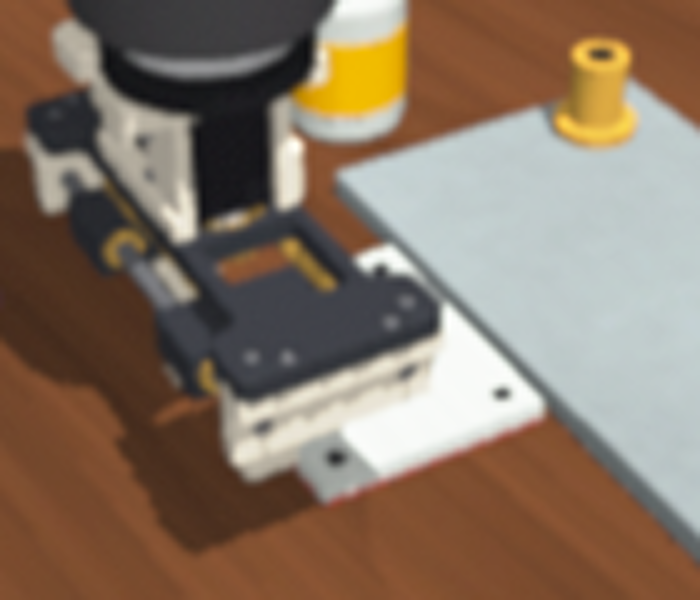

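The plate has moved with the fingers. Its front-right corner is at (545,405), a few mm short of the slab edge. I'll go on until force builds.

Call:
drive_tool(
  increments=[
    [[0,0.015,0,0,0],[0,0.03,0,0,0],[0,0.045,0,0,0],[0,0.05,0,0,0]],
  ],
)

```text
time_s: 9.35
tcp_pos: [0.5363, 0.0621, -0.0132]
eef_rot: [180.0, 0.0, -8.3]
contact_force: [-0.9, 0.4, 0.8]
gripper_width: 0.0437
gripper_force: 0.9
```

Call:
drive_tool(
  increments=[
    [[0,0.01,0,0,0],[0,0.018,0,0,0],[0,0.018,0,0,0]],
  ],
)

```text
time_s: 9.72
tcp_pos: [0.5367, 0.0617, -0.0134]
eef_rot: [180.0, 0.1, -8.3]
contact_force: [-8.1, 3.0, 4.3]
gripper_width: 0.0438
gripper_force: 4.1
```

The plate is against the slab at about 8.6 N. Now I lift the rear side along the arc.

Call:
drive_tool(
  increments=[
    [[0,0.008,0,0,0],[0,0.007,0,-0.015,0],[0,0.006,0,-0.029,0],[0,0.006,0,-0.044,0],[0,0.006,0,-0.058,0]],
  ],
)

```text
time_s: 10.35
tcp_pos: [0.5369, 0.0615, -0.0071]
eef_rot: [179.9, 0.2, -8.3]
contact_force: [-7.7, 4.8, -1.2]
gripper_width: 0.0441
gripper_force: 3.5
```

Call:
drive_tool(
  increments=[
    [[0,0.005,-0.004,-0.028,0],[0,0.006,-0.004,-0.057,0],[0,0.008,-0.004,-0.086,0],[0,0.012,-0.004,-0.114,0],[0,0.016,-0.004,-0.142,0]],
  ],
)

```text
time_s: 10.98
tcp_pos: [0.5391, 0.0614, 0.0102]
eef_rot: [179.9, 0.2, -8.3]
contact_force: [-4.7, -0.0, 0.4]
gripper_width: 0.0439
gripper_force: 2.3
```

Call:
drive_tool(
  increments=[
    [[0,0.013,0,0.003,0],[0,0.018,0,-0.024,0],[0,0.024,0,-0.052,0],[0,0.032,0,-0.079,0],[0,0.04,0,-0.105,0]],
  ],
)

```text
time_s: 11.6
tcp_pos: [0.5426, 0.0605, 0.0225]
eef_rot: [179.9, 0.3, -8.3]
contact_force: [-9.0, 2.5, 1.9]
gripper_width: 0.044
gripper_force: 4.6
```

Run:
```python
from h import *
save('side','s5',(190,110,330,230),5)
print(r.get_state()['tcp_pos'],r.get_state()['contact_force'])
```

```text
[0.54280539 0.06053314 0.02280228] [-9.64873927  1.81926982  2.09954108]
```

View pics/s5.png

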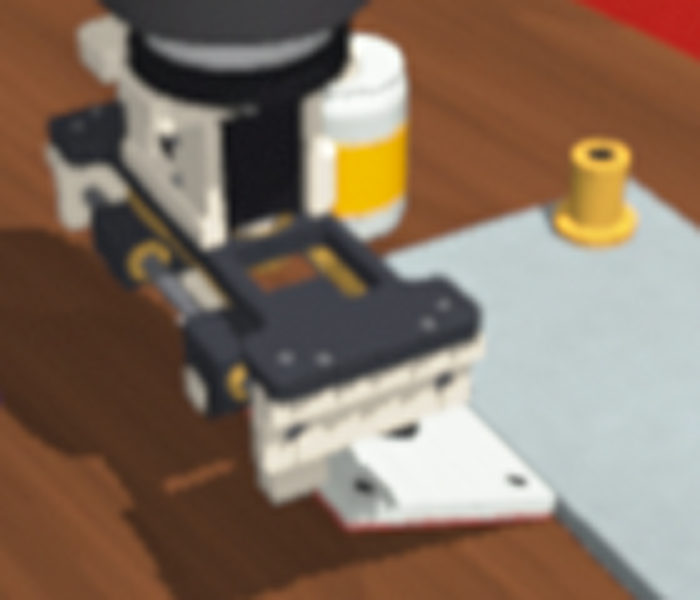

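The side view shows the plate tipped up by about 20°, held by the fingers at its rear edge and with its front edge at the slab (550,510). I continue along the arc.

Call:
drive_tool(
  increments=[
    [[0,0.009,0,-0.026,0],[0,0.019,0,-0.051,0],[0,0.03,0,-0.076,0],[0,0.042,0,-0.1,0],[0,0.055,0,-0.124,0]],
  ],
)

```text
time_s: 12.28
tcp_pos: [0.5496, 0.0595, 0.0376]
eef_rot: [179.9, 0.3, -8.3]
contact_force: [-8.3, 0.8, 3.2]
gripper_width: 0.0441
gripper_force: 4.3
```

Call:
drive_tool(
  increments=[
    [[0,0.014,0,-0.024,0],[0,0.029,0,-0.046,0],[0,0.045,0,-0.069,0],[0,0.062,0,-0.091,0],[0,0.08,0,-0.111,0]],
  ],
)

```text
time_s: 12.9
tcp_pos: [0.5591, 0.0582, 0.0511]
eef_rot: [179.9, 0.3, -8.3]
contact_force: [-9.7, 1.6, 6.5]
gripper_width: 0.0439
gripper_force: 5.9
```

Call:
drive_tool(
  increments=[
    [[0,0.018,0,-0.02,0],[0,0.036,0,-0.04,0],[0,0.055,0,-0.059,0],[0,0.075,0,-0.077,0],[0,0.096,0,-0.094,0]],
  ],
)

```text
time_s: 13.52
tcp_pos: [0.5712, 0.0566, 0.0631]
eef_rot: [179.9, 0.2, -8.3]
contact_force: [-8.5, 1.0, 9.4]
gripper_width: 0.0439
gripper_force: 6.5
```

Call:
drive_tool(
  increments=[
    [[0,0.021,0,-0.018,0],[0,0.043,0,-0.034,0],[0,0.066,0,-0.05,0],[0,0.089,0,-0.064,0],[0,0.113,0,-0.078,0]],
  ],
)

```text
time_s: 14.15
tcp_pos: [0.5861, 0.0548, 0.073]
eef_rot: [180.0, 0.0, -8.3]
contact_force: [-4.4, -1.1, 8.7]
gripper_width: 0.0438
gripper_force: 4.8
```

Call:
drive_tool(
  increments=[
    [[0,0.025,0,-0.012,0],[0,0.05,0,-0.022,0],[0,0.076,0,-0.032,0],[0,0.102,0,-0.041,0],[0,0.129,0,-0.049,0]],
  ],
)

```text
time_s: 14.78
tcp_pos: [0.6026, 0.0526, 0.0796]
eef_rot: [180.0, -0.1, -8.3]
contact_force: [-4.0, -1.7, 8.8]
gripper_width: 0.0441
gripper_force: 5.2
```

Call:
drive_tool(
  increments=[
    [[0,0.027,0,-0.007,0],[0,0.055,0,-0.014,0],[0,0.083,0,-0.019,0],[0,0.111,0,-0.024,0],[0,0.139,0,-0.028,0]],
  ],
)

```text
time_s: 15.4
tcp_pos: [0.6198, 0.0503, 0.0831]
eef_rot: [-180.0, -0.2, -8.3]
contact_force: [-1.3, -2.7, 7.1]
gripper_width: 0.0436
gripper_force: 3.7
```

Call:
drive_tool(
  increments=[
    [[0,0.028,0,-0.002,0],[0,0.057,0,-0.003,0],[0,0.086,0,-0.003,0],[0,0.115,0,-0.003,0],[0,0.122,0,-0.003,0]],
  ],
)

```text
time_s: 16.02
tcp_pos: [0.6348, 0.0482, 0.0837]
eef_rot: [-180.0, -0.2, -8.3]
contact_force: [-2.0, -1.7, 8.9]
gripper_width: 0.0439
gripper_force: 4.7
```

Run:
```python
from h import *
save('side','s6',(190,70,350,200),4.6)
print(r.get_state()['tcp_pos'],r.get_state()['contact_force'])
```

```text
[0.63481786 0.04815733 0.08373505] [-0.99392913 -1.77292829  8.89848385]
```

View pics/s6.png

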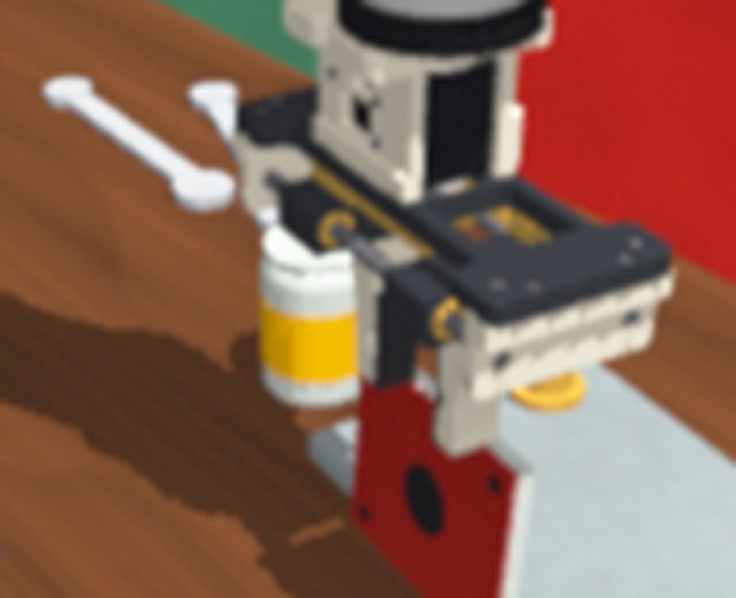

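The plate stands upright on its edge against the slab, red face towards the robot. Its top is at about (430–530, 390–470), with the fingertips on it. Next I release upward, go behind, lower, and push it over.

Call:
drive_tool(
  increments=[
    [[0,0,0,-0.01,0],[0,0,0,-0.03,0],[0,0,0,-0.1,0],[0,-0.2,0,-0.12,0],[0,-0.38,0,-0.12,0]],
  ],
)

```text
time_s: 16.7
tcp_pos: [0.5875, 0.0553, 0.0967]
eef_rot: [-180.0, -0.0, -8.3]
contact_force: [1.2, -0.6, -0.2]
gripper_width: 0.0435
gripper_force: 0.0
```

Call:
drive_tool(
  increments=[
    [[0,-0.02,0,0.1,0],[0,-0.02,0,0.24,0],[0,-0.02,0,0.34,0],[0,-0.02,0,0.34,0]],
  ],
)

```text
time_s: 17.2
tcp_pos: [0.5848, 0.0549, 0.0536]
eef_rot: [179.9, 0.2, -8.3]
contact_force: [-0.3, -0.3, 0.2]
gripper_width: 0.0438
gripper_force: 0.0
```

Call:
drive_tool(
  increments=[
    [[0,0.12,0,0,0],[0,0.24,0,0,0],[0,0.33,0,0,0],[0,0.37,0,0,0],[0,0.4,0,0,0]],
  ],
)

```text
time_s: 17.82
tcp_pos: [0.633, 0.0484, 0.0554]
eef_rot: [180.0, 0.0, -8.3]
contact_force: [-0.6, 0.1, 0.0]
gripper_width: 0.044
gripper_force: 0.0
```

Call:
drive_tool(
  increments=[
    [[0,0.02,0,0,0],[0,0.04,0,0,0],[0,0.06,0,0,0],[0,0.08,0,0,0],[0,0.1,0,0,0]],
  ],
)

```text
time_s: 18.45
tcp_pos: [0.645, 0.0468, 0.0555]
eef_rot: [-180.0, -0.0, -8.3]
contact_force: [0.4, -0.1, 0.9]
gripper_width: 0.0441
gripper_force: 0.0
```

Call:
drive_tool(
  increments=[
    [[0,0.02,0,0,0],[0,0.04,0,0,0],[0,0.06,0,0,0],[0,0.08,0,0,0],[0,0.1,0,0,0]],
  ],
)

```text
time_s: 19.08
tcp_pos: [0.6568, 0.045, 0.0555]
eef_rot: [180.0, 0.0, -8.3]
contact_force: [-0.3, -0.0, -0.2]
gripper_width: 0.0439
gripper_force: 0.0
```

The fingers are well past the balance point. I back off and look.

Call:
drive_tool(
  increments=[
    [[0,-0.4,0,-0.1,0],[0,-0.8,0,-0.1,0],[0,-0.95,0,-0.1,0],[0,-0.95,0,-0.1,0]],
  ],
)

```text
time_s: 19.58
tcp_pos: [0.5432, 0.0618, 0.0682]
eef_rot: [-180.0, -0.0, -8.2]
contact_force: [0.7, -0.4, -1.1]
gripper_width: 0.0439
gripper_force: 0.0
```

Run:
```python
from h import *
save('side','s7',(210,100,420,260),3.8)
print(r.get_state()['tcp_pos'],r.get_state()['contact_force'])
```

```text
[0.54429876 0.06182219 0.06813124] [ 1.35932181 -0.54281577  0.53882452]
```

View pics/s7.png

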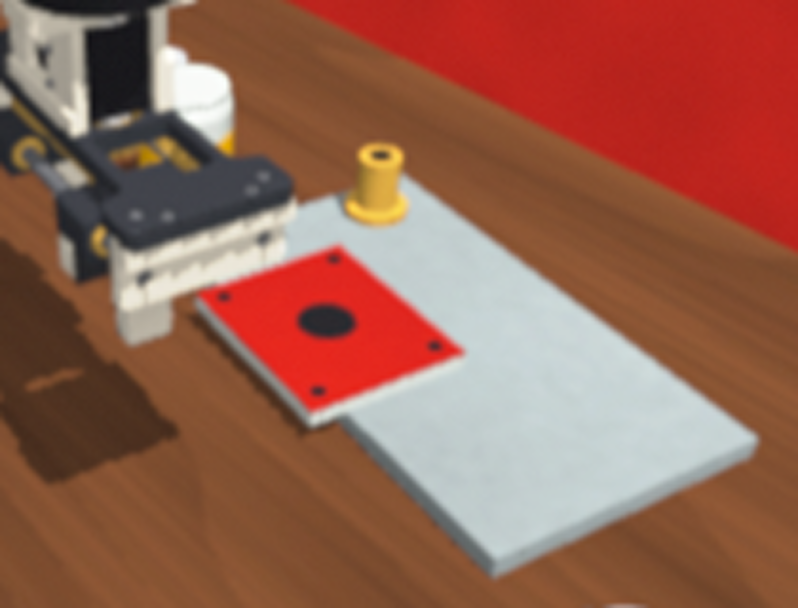

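The side view shows the plate lying flat on the slab, red face up (corners (200,300), (340,248), (463,352), (312,418)), and hanging about 12 mm over the near edge. The bush is untouched. I lower the tips to 15 mm and push the plate fully onto the slab.

Call:
drive_tool(
  increments=[
    [[0,0,0,0.25,0],[0,0,0,0.5,0],[0,0,0,0.565,0],[0,0,0,0.565,0]],
  ],
)

```text
time_s: 20.12
tcp_pos: [0.5444, 0.0613, -0.0006]
eef_rot: [180.0, 0.0, -8.3]
contact_force: [-0.2, 0.4, 0.5]
gripper_width: 0.0438
gripper_force: 0.0
```

Call:
drive_tool(
  increments=[
    [[0,0.2,0,0,0],[0,0.4,0,0,0],[0,0.55,0,0,0],[0,0.62,0,0,0],[0,0.66,0,0,0]],
  ],
)

```text
time_s: 20.75
tcp_pos: [0.6223, 0.05, 0.0004]
eef_rot: [-180.0, -0.0, -8.3]
contact_force: [-1.8, 0.1, 2.3]
gripper_width: 0.0437
gripper_force: 1.7
```

Call:
drive_tool(
  increments=[
    [[0,0.05,0,0,0],[0,0.1,0,0,0],[0,0.15,0,0,0],[0,0.2,0,0,0],[0,0.22,0,0,0]],
  ],
)

```text
time_s: 21.38
tcp_pos: [0.6487, 0.0462, -0.0006]
eef_rot: [180.0, 0.0, -8.3]
contact_force: [-2.1, 0.7, 1.5]
gripper_width: 0.0435
gripper_force: 0.9
```

Retreat and check from the top.

Call:
drive_tool(
  increments=[
    [[0,-0.05,0,0,0],[0,-0.2,0,0,0],[0,-0.5,0,-0.2,0],[0,-0.9,0,-0.6,0],[0,-1,0,-0.9,0]],
  ],
)

```text
time_s: 22.0
tcp_pos: [0.5271, 0.0635, 0.1088]
eef_rot: [180.0, 0.0, -8.2]
contact_force: [1.6, 0.7, -0.3]
gripper_width: 0.0439
gripper_force: 0.0
```

Call:
drive_tool(
  increments=[
    [[0,-0.3,-0.2,-0.6,0],[0,-0.3,-0.6,-0.6,0],[0,-0.3,-1,-0.6,0],[0,-0.3,-1,-0.6,0],[0,-0.3,-1,-0.6,0]],
  ],
)

```text
time_s: 22.62
tcp_pos: [0.5107, 0.1874, 0.1794]
eef_rot: [180.0, 0.0, -8.2]
contact_force: [0.0, 1.0, 0.0]
gripper_width: 0.0439
gripper_force: 0.0
```

Run:
```python
from h import *
s=capture('side')[90:290,200:430];t=capture('top')[80:230,160:380]
t=cv2.resize(t,(440,300),interpolation=cv2.INTER_CUBIC);s=cv2.resize(s,(345,300),interpolation=cv2.INTER_CUBIC)
cv2.imwrite('pics/f.png',np.hstack([t,s])[:,:,::-1])
print(r.get_state()['tcp_pos'],r.get_state()['contact_force'])
```

```text
[0.51092403 0.1867117  0.17950022] [ 0.28505686 -0.67194143 -0.48527315]
```

View pics/f.png

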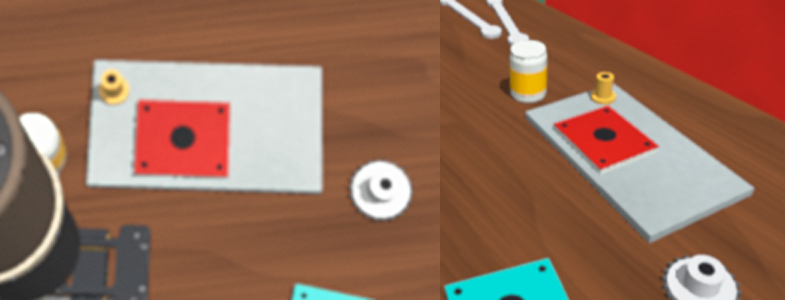

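In both views the plate lies wholly on the slab, red face up (top view: 135–230, 100–178). The bush, tin and sprocket stand where they were, and the arm is clear. I hand in the job.

```bash
python3 -c "
from plant import job
print(job.close_job())"
```

```text
the job is handed in; nothing more can be done
None
```

The job is handed in at about 23 s: the plate was pushed against the slab, tipped up and pushed over, and the last pictures show it flat on the slab, red face up, with the sprocket, tin and bush still in place.

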